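# Slide a sample cartridge along the guide rail into the reader's corner pocket

### The job

Using the fingertips, push the blue sample cartridge on the grey loading stage squarely up against the long guide rail, then, keeping it against the rail, slide it along into the corner pocket at the end marked by the green tile, until it sits flush against both the rail and the end stop. Do not pick the cartridge up or tip it, leave the bottle, tip box and jar where they are, and finish with the arm clear of everything.

Things in the scene. Friction and masses are not known exactly. Their poses are not given: they have to be found in the camera images.
- stage: Rigid grey loading stage fixed to the bench. Origin: at bench height (z = 0), under the middle of the guide rail's working face. Its +x points away from the robot (within 0.2 rad), its y runs along the rail. Flat deck 15 mm high, from x = -130 to +60 mm, y = -190 to +190 mm. On it stand the rail and, at each end, a corner pocket (see green_seat).
- rail_mid (a point): Middle of the guide rail's working face, at its top edge, 16 mm above the deck. The aluminium rail is rigid, 12 mm thick, runs along the stage's y from end stop to end stop; its working face (stage x = 0) looks to the robot.
- cartridge: Loose blue block, white window on top, 36 (its x) x 70 (its y) x 16 mm high, about 60 g. Origin: middle of underside. Its +x side is the long straight one, for the rail. The 2 corners on the robot's side are cut off: from (x -18, y 25) to (-2, 35) mm, likewise at -y; a push square on a cut face drives it along the rail and into it. Starts mid-stage, 15 to 60 mm off the rail, up to 0.35 rad askew.
- green_tag: Green tile, 34 x 50 x 5 mm, fixed on the stage just behind the rail, beside the pocket to be used (left or right end). Origin: middle of its underside; axes parallel to the stage's.
- orange_tag: The same tile in orange, beside the pocket at the other end, which is not to be used. Origin: middle of its underside.
- green_seat (a point): Where the cartridge's origin lies when fully home in the green pocket: on the deck, 18 mm from the rail, 35 mm from the end stop; axes as the stage's. Both pockets: stop's face at stage y = +/-170 mm; on the robot's side a cheek, inner face 40 mm from the rail over |y| 151 to 170, flared 40 degrees open towards mid-stage to |y| 139, outermost x -60 mm. Stop and cheek 16 mm high.
- bottle: Bystander: loose amber bottle with a black cap, 68 mm across, 150 mm tall, standing on the bench beyond the left (+y) end of the stage. Origin: middle of its underside.
- tip_box: Bystander: loose yellow pipette-tip box, 80 x 70 mm, 53 mm tall, standing on the bench beyond the right (-y) end of the stage. Origin: middle of its underside.
- jar: Bystander: loose small white jar with a grey cap, 44 mm across, 45 mm tall, standing on the bench behind the stage (farther from the robot). Origin: middle of its underside.
Not all that is in view belongs to the job. Of the things like the cartridge, leave any that is red; of the rest the smaller one is meant.

How it is judged:
By the outcome, as a careful person would: the job done as asked, in the order asked, and still so for the second after the job is handed in, with the robot touching nothing.
It also fails if it takes over 48 s, if anything falls off the work surface, if the arm or the gripper's body presses on something with over 40 N, if the wrist force passes 120 N, or if a joint passes its speed limit or range.

### The arm

A 6-joint arm with a two-finger parallel gripper is mounted at the origin on the work surface. World frame = base frame: x ahead of the robot, y to its left, z up, the work surface at z = 0. Lengths are in m, angles in degrees, forces in N, time in s.
With the tool pointing down it reaches from about 0.25 to 0.725 m from the base axis. Payload 9.7 kg.
Tool frame: the origin (TCP) lies where the fingers leave the gripper's body, on its centre line; the fingertips stand 73 mm ahead of it and the grasp point (between the pads) lies 54 mm ahead of it; y points along the fingers, x is the direction in which the jaws open and shut, and the axes are right-handed (so a half turn about y gives the same grasp; the last joint's range is limited). The gripper opens to 85 mm and grips with 20 to 120 N. Pads are 22 mm wide; open, the fingers measure 114 mm over their backs; the gripper's body (76 mm by 85 mm) begins 54 mm behind the grasp point. The pads swing forward as they close: fully open they stand 13 mm farther back than shut.
Start: joints at [69.442, 4.979, 10.078, 95.1, 0, 90], TCP at [0.193, 0.515, 0.304] pointing down, gripper open.
Joint ranges: [-179.16, 179.16], [-48.56, 103.87], [-65.8, 70.77], [-126.05, 130.52], [-82.76, 87.17], [-180, 180]. Speed limits (degrees/s): [127.2, 127.2, 147.25, 180, 180, 180].

### API

Orientations are given as [roll, pitch, yaw] about the fixed x, y, z axes, in that order (R = Rz(yaw) Ry(pitch) Rx(roll)).
In Python, from workcell import sensors, imaging, bot, models gives the robot as it stands.
- The arm moves only by the tool arm_command, never from a script. Its argument "rows" is one flat list of numbers, 7 for each row, row after row: the shift along the tool's x, y, z in cm, then the turn, a rotation vector about the tool's x, y, z in degrees, then the gripper's target within -1 to 1 (fully open at 1, half-way at 0, shut at -1). A call has 1 to 12 rows; each row is the pose to reach, as a shift and turn from the pose commanded when the call began, along the tool's axes at that moment; what a row does not reach only later rows make up. A row lasts 1/12 s, in which the tool goes at most 41.7 mm and 7.16 degrees, less where a joint would pass 70% of its speed; a pose out of reach is approached as far as the arm can. A call with a gripper value outside its range is refused whole. The fingers move at their own pace and stop on an object; "force" is the grip in N (left out, the last holds). Time passes only in rows, so rows that repeat a pose let the fingers close. It gives the time, the measured TCP pose, the force and the opening at its end, in the units of the state.
- sensors.get_obs(): the state, without advancing time (a new reading comes with each control period).
- imaging.camera(name): name is "side" or "top" or "wrist"; returns a dict with "pixels" (480x640x3 uint8, blue, green, red), "z_map" (480x640 float32, m along the optical axis (not along the pixel's ray), 0 where there is no reading), "camera_matrix" (3x3 intrinsics, pixels), "world_from_camera" (4x4, takes a point from camera to world coordinates). Camera axes: x right, y up, looking along -z (the intrinsics and any distortion apply to the point x, -y, -z); pixel columns grow to the right and rows downward; lengths in m; the calibration is good to about 2 mm. A picture is of the moment at which its call begins.
- bot.job_done(): hands the job in, once; it reports no verdict.
Trained networks look in the newest picture that a camera, given by its name, has taken for a name from the list of things; names that differ only in an ending like _2 or _b are one class to them, and where a whole thing is asked for, a point or a joint stands for the part that bears it (a point fixed in the world has none). Each returns a list of dicts, best first, with "conf" (0 to 1); they miss things now and then, are a little off and sometimes report something else, mostly with a low value. They report only what shows in the picture. A call takes as long as a camera call. They do not tell look-alikes from the thing itself.
- models.search_frame(thing, camera): "extent" ([centre column, centre row, width, height] in pixels, round what is visible of it).
- models.spot_point(thing, camera): "location" ([column, row] in pixels: a listed point, or the origin of a listed thing).
The state is a dict: "time": time; "q": joint angles; "qd": joint speeds; "joint_efforts": joint torques, N m; "ee_pos": TCP position; "tcp_rot": TCP orientation; "wrist_force": force on the tool from outside, world axes, zero at the start; "torque": the same for the moment, N m; "opening": finger opening in m.
Only numpy, scipy, OpenCV 4.12 (cv2) and the standard library are available. Lean on these libraries where they do the work, as an engineer would, in place of code of your own. Each camera call takes 0.05 s, during which the arm holds its last target.

## Working session

There is one attempt and no reset: what is moved stays moved. The work goes in short steps, Python scripts to look and compute and a tool call to move; the robot and the scene stay as the last step left them, time stands still between calls to the robot, and variables do not carry over. Pictures are saved under pics/ and viewed, and the job is handed in when it is done.

Besides the shell and the picture viewer there is one more tool, called after "Emit:" by a JSON object that holds its "method" and its "body", one argument or row to a line. arm_command: Moves the arm, as the interface text tells. Its arguments: {"type":"object","properties":{"rows":{"type":"array","items":{"type":"number"}},"force":{"type":"number"}},"required":["rows"]}

```bash
ls; mkdir -p pics; cat > h.py <<'E'
import numpy as np,cv2
from workcell import sensors, imaging, bot, models
def w(c,u,v,z=None):
    K=c['camera_matrix'];T=c['world_from_camera']
    r=np.array([(u-K[0,2])/K[0,0],-(v-K[1,2])/K[1,1],-1.0])
    d=T[:3,:3]@r;o=T[:3,3]
    if z is None:
        return o+d*c['z_map'][int(round(v)),int(round(u))]
    return o+d*(z-o[2])/d[2]
E
python3 - <<'E'
from h import *
print(sensors.get_obs())
for n in['top','side']:
    c=imaging.camera(n);cv2.imwrite(f'pics/{n}0.png',c['pixels'])
    print(n,c['camera_matrix'].tolist(),c['world_from_camera'].round(3).tolist())
    for t in['cartridge','green_tag','orange_tag','rail_mid','green_seat','stage','bottle','tip_box','jar']:
        for d in models.spot_point(t,n)[:4]:
            u,v=d['location'];
            try:p=w(c,u,v).round(4)
            except Exception as e:p=e
            print(t,round(d['conf'],2),np.round(d['location'],1),p)
E
```

```text
pics
{'time': 0.0, 'q': array([ 6.94410736e+01,  5.01088864e+00,  1.00347408e+01,  9.50988648e+01,
       -6.70021864e-04,  8.99985442e+01]), 'qd': array([-0.11535677,  0.05324158,  0.00037226,  0.01726966,  0.03443548,
       -0.07169896]), 'joint_efforts': array([-7.81910585e-04, -5.20398045e+01,  4.64794779e+01,  1.66427088e-02,
        5.73769921e-05,  2.73042235e-05]), 'ee_pos': array([0.19310127, 0.51485091, 0.3031876 ]), 'tcp_rot': array([-9.00006681e+01,  7.50125601e-02,  6.94425294e+01]), 'wrist_force': array([-1.00378528, -0.11555812,  0.13452249]), 'torque': array([ 0.02102414, -0.00189644,  0.00353596]), 'opening': 0.08517832380587732}
top [[521.6701238135445, 0.0, 316.43916976940324], [0.0, 521.6701238135445, 235.4037454887699], [0.0, 0.0, 1.0]] [[-0.017, 0.995, -0.102, 0.463], [-1.0, -0.019, -0.017, -0.007], [-0.019, 0.102, 0.995, 1.109], [0.0, 0.0, 0.0, 1.0]]
cartridge 0.76 [363.6 342.6] [ 0.351  -0.0814  0.016 ]
cartridge 0.71 [345.6 255. ] [ 0.5315 -0.0479  0.0291]
cartridge 0.71 [283.2 152. ] [0.7544 0.0799 0.0215]
green_tag 0.71 [274.7 208.2] [0.6339 0.0993 0.0191]
[... 524 characters left out ...]
.45, -0.542, -0.702], [0.022, 0.783, 0.622, 0.86], [0.0, 0.0, 0.0, 1.0]]
cartridge 0.89 [272.4 333.9] [ 0.3437 -0.0883  0.0163]
cartridge 0.8 [323.8 280.5] [ 0.5079 -0.0604  0.03  ]
green_tag 0.52 [309.9 226.1] [0.6264 0.0997 0.02  ]
orange_tag 0.79 [389.8 292. ] [ 0.5854 -0.1696  0.0215]
rail_mid 0.97 [338.1 257.1] [ 0.5811 -0.0308  0.0319]
rail_mid 0.46 [264.5 201. ] [0.6044 0.2298 0.0348]
rail_mid 0.23 [293.8 236.9] [0.5776 0.1013 0.014 ]
green_seat 0.53 [292.7 235.7] [0.5766 0.1039 0.0165]
stage 0.76 [338.6 269.1] [ 0.5691 -0.0446  0.0143]
bottle 0.92 [262.2 205.2] [0.6057 0.2404 0.017 ]
tip_box 0.67 [430.4 350.5] [ 0.4979 -0.3317  0.0456]
jar 0.91 [394.7 258.1] [ 0.68   -0.1053  0.0172]
```

View pics/top0.png

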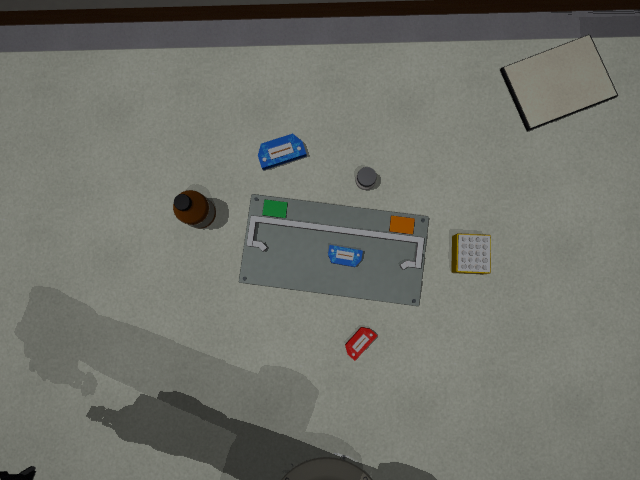

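View pics/side0.png

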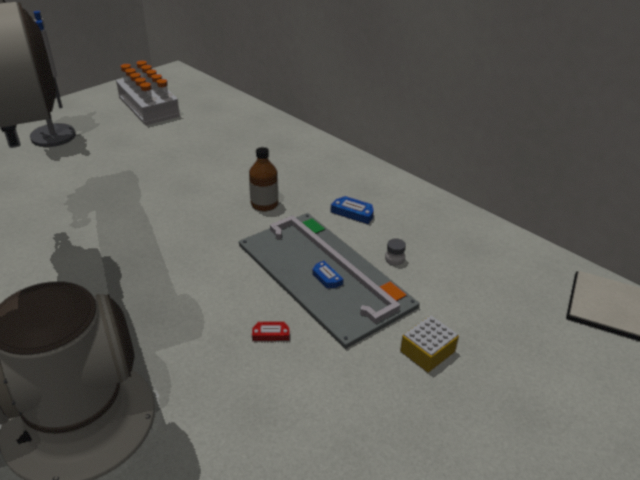

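```bash
python3 - <<'E'
from h import *
c=imaging.camera('top');im=c['pixels']
cv2.imwrite('pics/crop1.png',cv2.resize(im[185:310,230:435],None,fx=3.9,fy=3.9,interpolation=cv2.INTER_CUBIC))
z=np.zeros((480,640,3))
hsv=cv2.cvtColor(im,cv2.COLOR_BGR2HSV)
def cen(lo,hi,zz,box):
    m=cv2.inRange(hsv,lo,hi);x0,y0,x1,y1=box;mm=np.zeros_like(m);mm[y0:y1,x0:x1]=m[y0:y1,x0:x1]
    v,u=np.nonzero(mm);P=np.array([w(c,a,b,zz) for a,b in zip(u,v)]);return P,mm
G,_=cen((45,100,50),(85,255,255),.020,(230,185,435,310))
O,_=cen((5,120,80),(20,255,255),.020,(230,185,435,310))
B,m=cen((100,100,60),(125,255,255),.031,(300,235,400,275))
print('G',G.mean(0),len(G),'O',O.mean(0),len(O))
d=G.mean(0)-O.mean(0);print('yaw stage y->',np.degrees(np.arctan2(-d[0],d[1])))
cs,_=cv2.findContours(m,cv2.RETR_EXTERNAL,cv2.CHAIN_APPROX_NONE)
k=max(cs,key=cv2.contourArea)
P=np.array([w(c,a,b,.031)[:2]*1000 for a,b in k[:,0]],np.float32)
print(cv2.minAreaRect(P)); 
# stage grey outline
zz=np.array([[w(c,u,v)[2] if c['z_map'][v,u]>0 else 0 for u in range(230,435)] for v in range(185,310)])
hi=(zz>0.022)&(zz<0.045)
cv2.imwrite('pics/hmask.png',cv2.resize(np.clip(zz*1000*6,0,255).astype(np.uint8),None,fx=3.9,fy=3.9,interpolation=cv2.INTER_NEAREST))
E
```

```text
G [0.63349429 0.09957773 0.02      ] 377 O [ 0.59379645 -0.16639741  0.02      ] 385
yaw stage y-> -8.488954474591162
((529.4625854492188, -45.11888122558594), (70.03529357910156, 36.77123260498047), 79.11227416992188)
```

View pics/crop1.png

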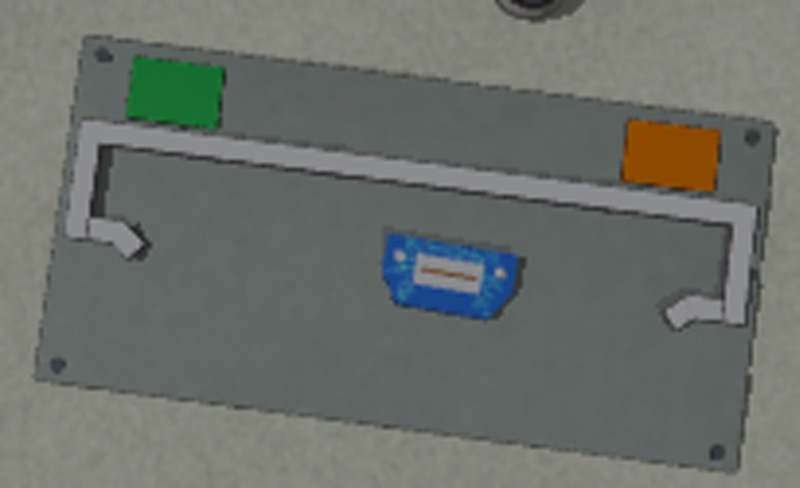

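View pics/hmask.png

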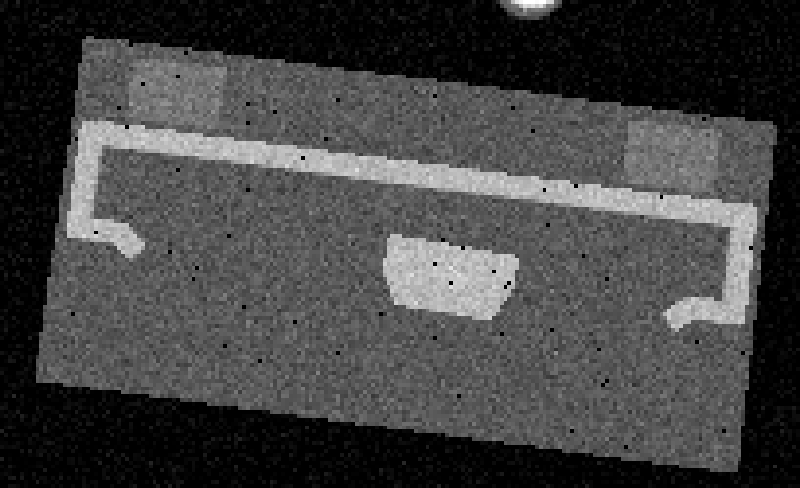

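```bash
python3 - <<'E'
from h import *
from scipy.optimize import least_squares
for n in['top','side']:
    c=imaging.camera(n)
    K=c['camera_matrix'];T=c['world_from_camera']
    u,v=np.meshgrid(np.arange(640),np.arange(480));D=c['z_map']
    P=np.stack([(u-K[0,2])/K[0,0]*D,-(v-K[1,2])/K[1,1]*D,-D],-1)@T[:3,:3].T+T[:3,3]
    P=P[D>0]
    a=np.radians(-8.5)
    def st(P,rm,a):
        d=P[:,:2]-rm;return np.c_[d@[np.cos(a),np.sin(a)],d@[-np.sin(a),np.cos(a)]]
    rm=np.array([.581,-.0285])
    for it in range(4):
        s=st(P,rm,a)
        # rail top: narrow height & |y|<150, x -10..25
        z=P[:,2]
        k=(abs(s[:,1])<.15)&(s[:,0]>-.012)&(s[:,0]<.024)&(z>.026)&(z<.036)
        p=np.polyfit(s[k,1],s[k,0],1)
        xs=s[k,0]-np.polyval(p,s[k,1]);lo,hi=np.percentile(xs,[2,98])
        # end stops inner: top pts x -35..-5, |y|160..190
        k2=(s[:,0]<-.008)&(s[:,0]>-.035)&(abs(s[:,1])>.155)&(abs(s[:,1])<.2)&(z>.026)&(z<.036)
        yp=np.percentile(s[k2&(s[:,1]>0),1],[2,50,98]);yn=np.percentile(s[k2&(s[:,1]<0),1],[2,50,98])
        ym=(yp[1]+yn[1])/2
        a-=np.arctan(p[0]); e=np.array([np.cos(a),np.sin(a)]);f=np.array([-e[1],e[0]])
        rm=rm+e*(p[1]-.006)+f*ym
    print(n,'rm',rm,'yaw',np.degrees(a),lo,hi,yp,yn)
    s=st(P,rm,a);z=P[:,2]
    k=(z>.024)&(z<.038)&(abs(s[:,1]+.024)<.055)&(s[:,0]<-.02)&(s[:,0]>-.09)
    print('cart',k.sum(),cv2.minAreaRect((s[k]*1000).astype(np.float32)),'z',np.median(z[k]))
    kd=(abs(s[:,1])<.1)&(s[:,0]<-.09)&(s[:,0]>-.12);print('deck z',np.median(z[kd]))
    if n=='side':
        pass
E
```

```text
top rm [ 0.57998004 -0.02894337] yaw -8.429138092271529 -0.005762066386136798 0.0060821637002354285 [0.16996223 0.17536811 0.18154434] [-0.18149496 -0.17536811 -0.16945691]
cart 555 ((-47.291778564453125, -23.400482177734375), (69.90895080566406, 36.28394317626953), 87.25749206542969) z 0.0311123785383971
deck z 0.014733371359685776
side rm [ 0.57750043 -0.03247775] yaw -8.458008676832295 -0.006043596629253917 0.008221901794117024 [0.16955098 0.17581967 0.18430286] [-0.18056895 -0.17581525 -0.1681765 ]
cart 451 ((-46.408226013183594, -21.35761260986328), (73.89962768554688, 39.99734878540039), 87.03744506835938) z 0.03103086310466574
deck z 0.01551336139072923
```

Emit:
{"method": "arm_command", "body": {
  "rows": [0,0,0,0,7,0,-1,0,0,0,0,14,0,-1,0,0,0,0,14,0,-1],
  "force": 30
}}

```text
time: 1.4
ee_pos: [0.1931, 0.515, 0.3039]
tcp_rot: [-90.0, 0.0, 55.1]
wrist_force: [0.2, -0.2, 0.3]
opening: 0.052
```

```bash
python3 - <<'E'
from h import *
o=sensors.get_obs();print(o['q'].round(1),o['ee_pos'],o['tcp_rot'])
c=imaging.camera('wrist');cv2.imwrite('pics/w1.png',c['pixels'])
c=imaging.camera('side');cv2.imwrite('pics/s1.png',c['pixels'])
E
```

```text
[ 69.4   5.   10.1  95.1   0.  104.3] [0.19312588 0.51497888 0.30388301] [-8.99987143e+01  6.68029960e-04  5.51176738e+01]
```

View pics/w1.png

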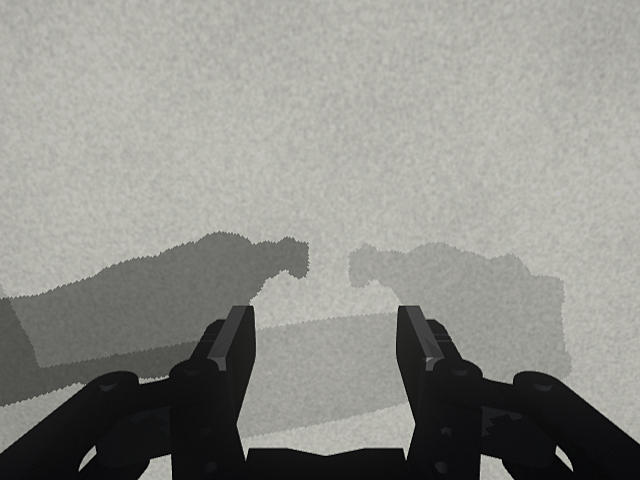

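Emit:
{"method": "arm_command", "body": {
  "rows": [-29,5,-55.4,0,-26.5,0,-0.65,-29,5,-55.4,0,-26.5,0,-0.65,-29,5,-55.4,0,-26.5,0,-0.65,-29,5,-55.4,0,-26.5,0,-0.65,-29,5,-55.4,0,-26.5,0,-0.65,-29,5,-55.4,0,-26.5,0,-0.65,-29,5,-55.4,0,-26.5,0,-0.65,-29,5,-55.4,0,-26.5,0,-0.65,-29,5,-55.4,0,-26.5,0,-0.65,-29,5,-55.4,0,-26.5,0,-0.65,-29,5,-55.4,0,-26.5,0,-0.65,-29,5,-55.4,0,-26.5,0,-0.65]
}}

```text
time: 2.5
ee_pos: [0.424, 0.0761, 0.2646]
tcp_rot: [-90.1, -0.0, 82.2]
wrist_force: [0.9, 0.8, 0.2]
opening: 0.015
```

```bash
python3 - <<'E'
from h import *
o=sensors.get_obs();print(o['time'],o['q'].round(1),o['ee_pos'],o['tcp_rot'])
E
```

```text
2.5 [ 10.2 -12.  -10.4  91.5   0.   18. ] [0.42399915 0.07609806 0.26460655] [-9.00572666e+01 -2.21550592e-02  8.21907474e+01]
```

Emit:
{"method": "arm_command", "body": {
  "rows": [-10.6,5,-7.4,0,0,0,-0.65,-10.6,5,-7.4,0,0,0,-0.65,-10.6,10,-7.4,0,0,0,-0.65,-10.6,10,-7.4,0,0,0,-0.65,-10.6,10,-7.4,0,0,0,-0.65,-10.6,10,-7.4,0,0,0,-0.65]
}}

```text
time: 3.0
ee_pos: [0.4811, -0.0381, 0.1622]
tcp_rot: [-89.8, 0.0, 82.0]
wrist_force: [0.2, 0.5, 0.7]
opening: 0.0147
```

```bash
python3 - <<'E'
from h import *
o=sensors.get_obs();print(o['time'],o['q'].round(1),o['ee_pos'],o['tcp_rot'])
for n in['wrist','side']:
    c=imaging.camera(n);cv2.imwrite(f'pics/{n}2.png',c['pixels'])
    if n=='wrist':print(c['world_from_camera'].round(3).tolist(),c['camera_matrix'].tolist())
E
```

```text
3.0 [ -4.5  -4.4 -15.   79.6   0.    3.5] [ 0.48111829 -0.03814274  0.16223587] [-8.97546102e+01  1.35077975e-02  8.19929461e+01]
[[0.139, -0.949, -0.282, 0.409], [0.99, 0.133, 0.04, -0.027], [-0.0, -0.284, 0.959, 0.231], [0.0, 0.0, 0.0, 1.0]] [[424.4245155690453, 0.0, 325.418967285426], [0.0, 424.4245155690453, 244.95679447807376], [0.0, 0.0, 1.0]]
```

View pics/wrist2.png

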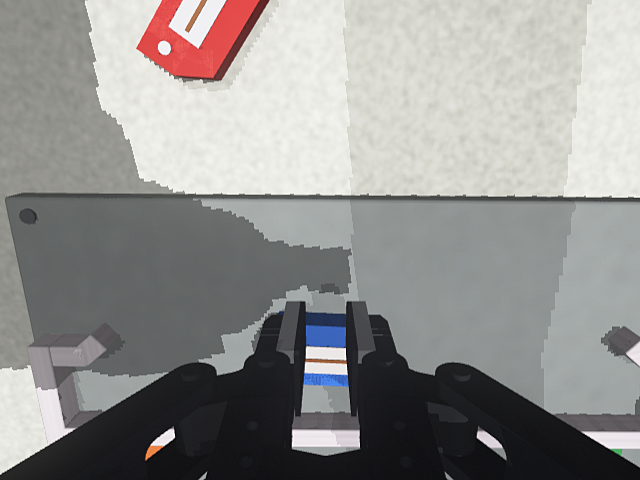

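View pics/side2.png

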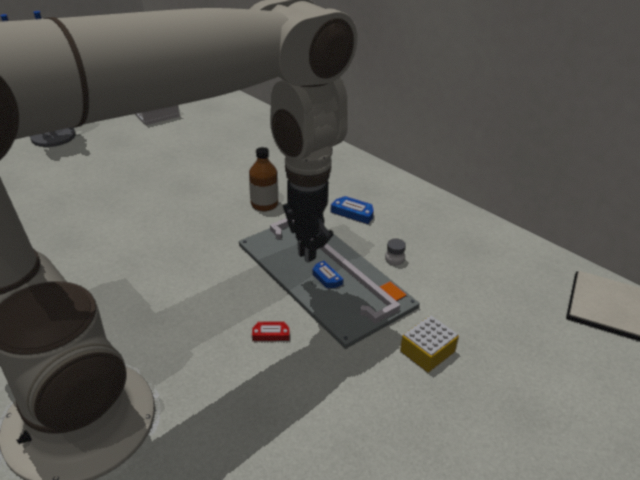

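```bash
python3 - <<'E'
from h import *
c=imaging.camera('wrist');o=sensors.get_obs();print(o['ee_pos'])
for r in(304,308,315,330,345,360):
    for u in(284,292,300,352,360):
        p=w(c,u,r);print(r,u,(p*1000).round(0),end=' ')
    print()
K=c['camera_matrix'];T=c['world_from_camera'];u,v=np.meshgrid(np.arange(640),np.arange(480));D=c['z_map']
P=np.stack([(u-K[0,2])/K[0,0]*D,-(v-K[1,2])/K[1,1]*D,-D],-1)@T[:3,:3].T+T[:3,3]
k=(D>0)&(D<.2)&(P[...,2]>.05);Q=P[k];print(Q[:,2].min(),np.percentile(Q[:,2],[.5,1,5]))
a=np.radians(82);d=Q-o['ee_pos'];X=d[:,:2]@[np.cos(a),np.sin(a)];Z=d[:,:2]@[-np.sin(a),np.cos(a)]
for h in np.arange(-.075,-.0,.005):
    m=abs(d[:,2]-h)<.0025
    if m.sum()>5:print(h.round(3),m.sum(),'x',X[m].min().round(4),X[m].max().round(4),'z',np.percentile(Z[m],[1,99]).round(4))
E
```

```text
[ 0.48234603 -0.03650056  0.16602943]
304 284 [506. -63.  14.] 304 292 [469. -46.  99.] 304 300 [470. -44.  98.] 304 352 [473. -26.  98.] 304 360 [473. -23.  97.] 
308 284 [507. -63.  17.] 308 292 [470. -46. 100.] 308 300 [471. -44.  99.] 308 352 [472. -26. 101.] 308 360 [472. -23. 102.] 
315 284 [469. -48. 107.] 315 292 [469. -45. 107.] 315 300 [470. -43. 106.] 315 352 [472. -26. 107.] 315 360 [473. -23. 107.] 
330 284 [470. -47. 116.] 330 292 [469. -45. 118.] 330 300 [470. -42. 117.] 330 352 [472. -27. 118.] 330 360 [473. -24. 117.] 
345 284 [469. -46. 126.] 345 292 [471. -44. 124.] 345 300 [471. -42. 124.] 345 352 [472. -27. 125.] 345 360 [473. -25. 125.] 
360 284 [469. -46. 134.] 360 292 [473. -45. 128.] 360 300 [475. -43. 125.] 360 352 [475. -28. 128.] 360 360 [476. -25. 128.] 
0.09081576865126884 [0.09814164 0.1007719  0.11717719]
-0.075 33 x -0.0073 0.0078 z [-0.0002  0.0091]
-0.07 279 x -0.0186 0.0193 z [-0.0096  0.0119]
-0.065 546 x -0.0206 0.0213 z [-0.0049  0.0119]
-0.06 649 x -0.0208 0.0213 z [-0.0093  0.012 ]
-0.055 683 x -0.0209 0.0215 z [-0.0094  0.0119]
-0.05 770 x -0.0209 0.0213 z [-0.0096  0.012 ]
-0.045 719 x -0.0208 0.0213 z [-0.009  0.012]
-0.04 1105 x -0.0139 0.0209 z [-0.0104  0.012 ]
-0.035 917 x -0.0279 0.0292 z [-0.0095  0.0134]
-0.03 2236 x -0.0382 0.0386 z [-0.007   0.0143]
-0.025 3087 x -0.0412 0.0418 z [-0.0078  0.0144]
-0.02 8685 x -0.0445 0.0451 z [-0.0095  0.0135]
-0.015 4840 x -0.0474 0.0484 z [-0.0108  0.0131]
-0.01 3997 x -0.051 0.0512 z [-0.0075  0.0177]
-0.005 6125 x -0.0543 0.0545 z [0.0012 0.018 ]
```

Emit:
{"method": "arm_command", "body": {
  "rows": [0,2,0,0,0,0,-0.65,0,4,0,0,0,0,-0.65,0,5.5,0,0,0,0,-0.65,0,6,0,0,0,0,-0.65,0,6,0,0,0,0,-0.65,0,6,0,0,0,0,-0.65]
}}

```text
time: 3.65
ee_pos: [0.4825, -0.0366, 0.106]
tcp_rot: [-90.1, -0.0, 82.0]
wrist_force: [-0.1, 0.1, 0.0]
opening: 0.0149
```

```bash
cat > m.py <<'E'
from h import *
import sys
rm=np.array([.579,-.0305]);a=np.radians(-8.45)
e=np.array([np.cos(a),np.sin(a)]);f=np.array([-e[1],e[0]])
def st(p): d=np.asarray(p)[...,:2]-rm;return np.stack([d@e,d@f],-1)
def ob():
    o=sensors.get_obs();print('t',o['time'],'ee',o['ee_pos'].round(4),'stage mm',(st(o['ee_pos'])*1000).round(1),'relyaw',(o['tcp_rot']-[0,0,-8.45]).round(2),'F',o['wrist_force'].round(1),'open',o['opening'].round(4))
def cart(c,pr=True,lo=.026,hi=.036):
    im=c['pixels'];K=c['camera_matrix'];T=c['world_from_camera'];D=c['z_map']
    u,v=np.meshgrid(np.arange(640),np.arange(480))
    P=np.stack([(u-K[0,2])/K[0,0]*D,-(v-K[1,2])/K[1,1]*D,-D],-1)@T[:3,:3].T+T[:3,3]
    hsv=cv2.cvtColor(im,cv2.COLOR_BGR2HSV)
    s=st(P);k=(D>0)&(cv2.inRange(hsv,(98,80,30),(128,255,255))>0)&(s[...,0]>-.13)&(s[...,0]<.0)&(abs(s[...,1])<.19)&(P[...,2]>lo)&(P[...,2]<hi)
    if k.sum()<5: print('no blue');return
    print('blue',k.sum(),cv2.minAreaRect((s[k]*1000).astype(np.float32)),'x',np.percentile(s[k][:,0],[1,99]).round(4),'y',np.percentile(s[k][:,1],[1,99]).round(4))
E
python3 - <<'E'
from m import *
ob()
c=imaging.camera('top');cart(c);cv2.imwrite('pics/top3.png',cv2.resize(c['pixels'][185:310,230:435],None,fx=3.9,fy=3.9))
ob()
E
```

```text
Traceback (most recent call last):
  File "m.py", line 7, in ob
    o=sensors.get_obs();print('t',o['time'],'ee',o['ee_pos'].round(4),'stage mm',(st(o['ee_pos'])*1000).round(1),'relyaw',(o['tcp_rot']-[0,0,-8.45]).round(2),'F',o['wrist_force'].round(1),'open',o['opening'].round(4))
                                                                                                                                                                                                   ^^^^^^^^^^^^^^^^^^
AttributeError: 'float' object has no attribute 'round'
```

Emit:
{"method": "arm_command", "body": {
  "rows": [0,0.7,0,0,0.4,0,-0.65,0,1.2,0,0,0.4,0,-0.65,0,1.2,-0.5,0,0.4,0,-0.65,0,1.2,-1,0,0.4,0,-0.65,0,1.2,-1.4,0,0.4,0,-0.65,0,1.2,-1.8,0,0.4,0,-0.65,0,1.2,-2.2,0,0.4,0,-0.65,0,1.2,-2.6,0,0.4,0,-0.65,0,1.2,-3,0,0.4,0,-0.65,0,1.2,-3.4,0,0.4,0,-0.65,0,1.2,-3.7,0,0.4,0,-0.65,0,1.2,-3.9,0,0.4,0,-0.65]
}}

```text
time: 4.65
ee_pos: [0.521, -0.0426, 0.0924]
tcp_rot: [-90.0, 0.0, 81.5]
wrist_force: [-0.9, 0.5, 0.6]
opening: 0.0151
```

```bash
sed -i "s/o\['opening'\].round(4)/round(o['opening'],4)/" m.py
python3 - <<'E'
from m import *
ob()
c=imaging.camera('top');cart(c)
c=imaging.camera('side');cart(c);cv2.imwrite('pics/side3.png',cv2.resize(c['pixels'][180:360,220:440],None,fx=3.3,fy=3.3))
c=imaging.camera('wrist');cart(c);cv2.imwrite('pics/wrist3.png',c['pixels'])
ob()
E
```

```text
t 4.65 ee [ 0.521  -0.0426  0.0924] stage mm [-55.6 -20.5] relyaw [-90.     0.    89.99] F [-0.9  0.5  0.6] open 0.0151
no blue
blue 157 ((-21.182533264160156, -31.211807250976562), (58.652976989746094, 43.193748474121094), 61.616241455078125) x [-0.0468 -0.008 ] y [-0.0589 -0.0235]
blue 2554 ((-26.60285186767578, -19.31353759765625), (25.50882911682129, 37.96808624267578), 87.78115844726562) x [-0.0451 -0.0085] y [-0.032  -0.0078]
t 4.8 ee [ 0.5207 -0.0426  0.0924] stage mm [-55.9 -20.5] relyaw [-90.    -0.    89.99] F [-0.3  0.2 -0.2] open 0.015
```

View pics/wrist3.png

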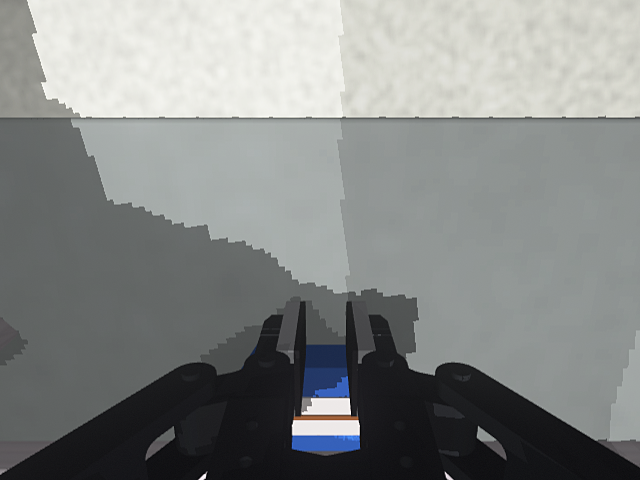

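View pics/side3.png

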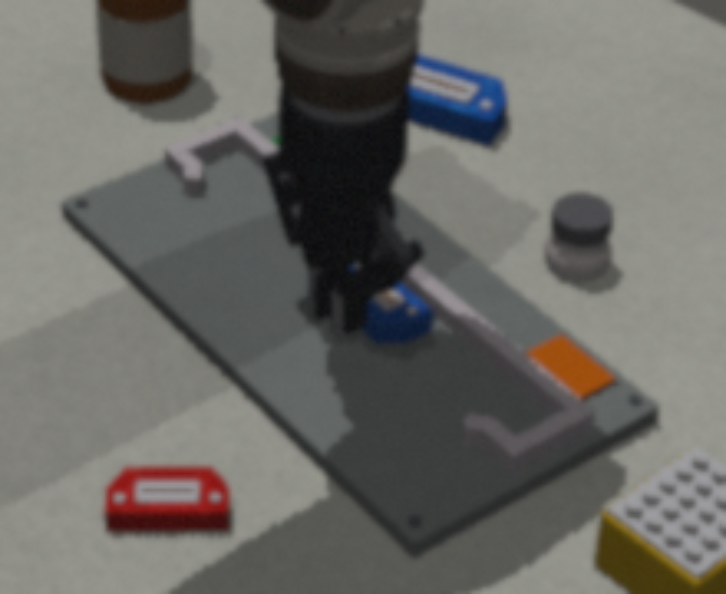

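Emit:
{"method": "arm_command", "body": {
  "rows": [0,0,-0.2,0,0,0,-0.65,0,0,-0.4,0,0,0,-0.65,0,0,-0.55,0,0,0,-0.65,0,0,-0.65,0,0,0,-0.65,0,0,-0.75,0,0,0,-0.65,0,0,-0.8,0,0,0,-0.65]
}}

```text
time: 5.3
ee_pos: [0.5286, -0.0438, 0.0924]
tcp_rot: [-90.0, 0.0, 81.5]
wrist_force: [-0.3, -0.6, -0.0]
opening: 0.0145
```

Emit:
{"method": "arm_command", "body": {
  "rows": [0,0,-0.05,0,0,0,-0.65,0,0,-0.1,0,0,0,-0.65,0,0,-0.15,0,0,0,-0.65,0,0,-0.2,0,0,0,-0.65]
}}

```text
time: 5.63
ee_pos: [0.5303, -0.0441, 0.0923]
tcp_rot: [-90.0, 0.0, 81.5]
wrist_force: [-2.6, 0.6, 1.3]
opening: 0.0152
```

Emit:
{"method": "arm_command", "body": {
  "rows": [0,0,-0.05,0,0,0,-0.65,0,0,-0.1,0,0,0,-0.65,0,0,-0.1,0,0,0,-0.65]
}}

```text
time: 5.88
ee_pos: [0.5305, -0.0441, 0.0923]
tcp_rot: [-89.9, -0.0, 81.5]
wrist_force: [-7.8, 1.2, 5.5]
opening: 0.015
```

Emit:
{"method": "arm_command", "body": {
  "rows": [0,0,-0.05,0,0,0,-0.65,0,0,-0.1,0,0,0,-0.65,0,0,-0.1,0,0,0,-0.65]
}}

```text
time: 6.13
ee_pos: [0.5307, -0.0441, 0.0923]
tcp_rot: [-89.8, 0.0, 81.5]
wrist_force: [-12.6, 1.9, 8.6]
opening: 0.015
```

Emit:
{"method": "arm_command", "body": {
  "rows": [0,0,0.3,0,0,0,-0.65,0,0,0.8,0,0,0,-0.65,0,0,2,0,0,0,-0.65,0,0,4,0,0,0,-0.65,0,-2,7,0,0,0,-1,0,-5,10,0,0,0,-1,0,-5,10,0,0,0,-1,0,-5,10,0,0,0,-1]
}}

```text
time: 6.8
ee_pos: [0.4337, -0.0296, 0.1445]
tcp_rot: [-90.3, -0.0, 81.6]
wrist_force: [0.0, -0.9, -0.7]
opening: 0.0
```

```bash
python3 - <<'E'
from m import *
ob()
for n in['top','side']:
    c=imaging.camera(n);cart(c);x=c['pixels'];x=x[185:310,230:435] if n=='top' else x[180:360,220:440]
    cv2.imwrite(f'pics/{n}4.png',cv2.resize(x,None,fx=3.3,fy=3.3))
ob()
E
```

```text
t 6.8 ee [ 0.4337 -0.0296  0.1445] stage mm [-143.8  -20.4] relyaw [-9.029e+01 -2.000e-02  9.000e+01] F [ 0.  -0.9 -0.7] open 0.0
blue 387 ((-17.51932144165039, -20.839126586914062), (69.96736907958984, 35.003623962402344), 89.87598419189453) x [-0.035  -0.0002] y [-0.0551  0.0136]
blue 288 ((-19.407808303833008, -22.988750457763672), (37.99343490600586, 72.64282989501953), 0.2536093294620514) x [-0.0369 -0.0008] y [-0.058   0.0109]
t 6.9 ee [ 0.434  -0.0297  0.1423] stage mm [-143.6  -20.5] relyaw [-90.07  -0.    89.99] F [ 0.7 -0.8  0.2] open -0.0002
```

View pics/top4.png

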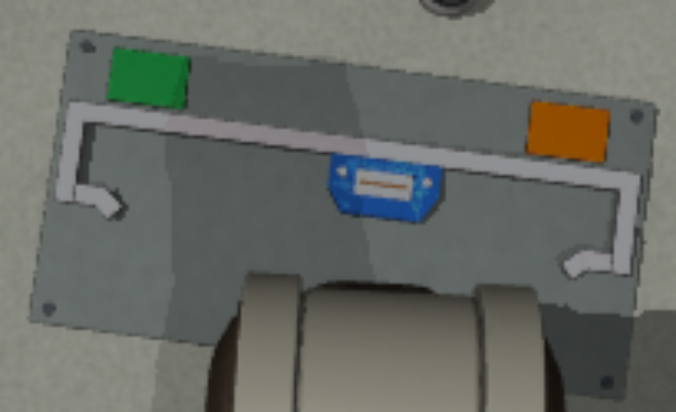

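View pics/side4.png

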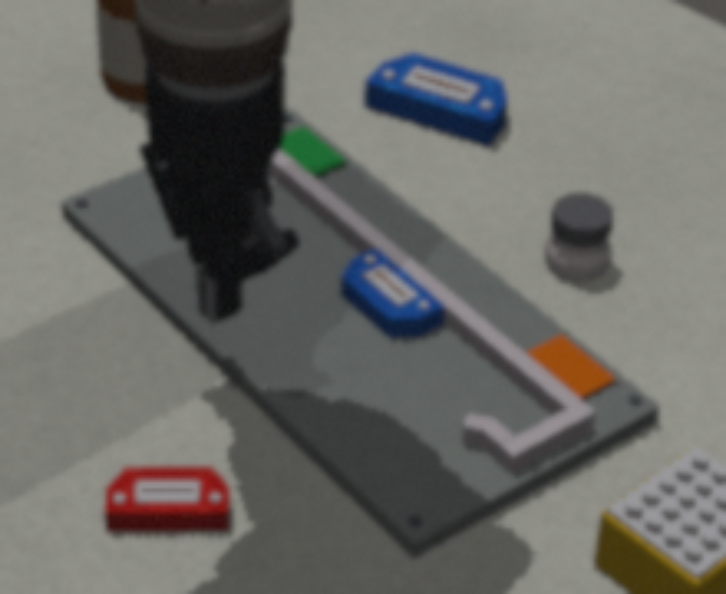

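Emit:
{"method": "arm_command", "body": {
  "rows": [-2,0,-3,0,-7,0,-1,-4,0,-6,0,-14,0,-1,-6.1,0,-9.6,0,-21,0,-1,-6.1,0,-9.6,0,-28,0,-1,-6.1,0,-9.6,0,-35,0,-1,-6.1,0,-9.6,0,-42,0,-1,-6.1,0,-9.6,0,-49,0,-1,-6.1,1,-9.6,0,-56,0,-1,-6.1,2,-9.6,0,-58,0,-1,-6.1,2,-9.6,0,-58,0,-1,-6.1,2,-9.6,0,-58,0,-1]
}}

```text
time: 7.82
ee_pos: [0.5193, -0.1041, 0.1207]
tcp_rot: [-89.9, -0.1, 139.4]
wrist_force: [-0.0, 0.0, 0.9]
opening: -0.0001
```

```bash
python3 - <<'E'
from m import *
ob()
c=imaging.camera('wrist');cart(c);cv2.imwrite('pics/wrist5.png',c['pixels'])
o=sensors.get_obs();ob();print(o['q'].round(1))
K=c['camera_matrix'];T=c['world_from_camera'];u,v=np.meshgrid(np.arange(640),np.arange(480));D=c['z_map']
P=np.stack([(u-K[0,2])/K[0,0]*D,-(v-K[1,2])/K[1,1]*D,-D],-1)@T[:3,:3].T+T[:3,3]
k=(D>0)&(D<.2)&(P[...,2]>.035);Q=P[k]
a=np.radians(o['tcp_rot'][2]);d=Q-o['ee_pos'];X=d[:,:2]@[np.cos(a),np.sin(a)];Z=d[:,:2]@[-np.sin(a),np.cos(a)]
for h in np.arange(-.08,-.03,.005):
    m=abs(d[:,2]-h)<.0025
    if m.sum()>5:print(h.round(3),m.sum(),'x',X[m].min().round(4),X[m].max().round(4),'z',np.percentile(Z[m],[1,99]).round(4))
E
```

```text
t 7.8167 ee [ 0.5193 -0.1041  0.1207] stage mm [-48.2 -81.6] relyaw [-89.91  -0.15 147.89] F [-0.   0.   0.9] open -0.0001
blue 12 ((-6.696498394012451, -20.312164306640625), (2.3661632537841797, 1.3986812829971313), 57.49758529663086) x [-0.007  -0.0055] y [-0.0216 -0.0194]
t 7.8667 ee [ 0.5196 -0.1042  0.1215] stage mm [-47.9 -81.6] relyaw [-8.9950e+01 -8.0000e-02  1.4788e+02] F [-1.1  0.4  0.2] open -0.0003
[-11.3   2.8 -12.4  74.9   0.  -60.8]
-0.07 209 x -0.0117 0.0122 z [0.0065 0.0115]
-0.065 481 x -0.0127 0.0142 z [0.0064 0.0115]
-0.06 562 x -0.0128 0.0142 z [0.0063 0.0115]
-0.055 585 x -0.0128 0.0143 z [0.0063 0.0116]
-0.05 693 x -0.0129 0.0143 z [0.0062 0.0115]
-0.045 610 x -0.0129 0.0142 z [0.0064 0.0115]
-0.04 922 x -0.0058 0.0134 z [-0.011   0.0115]
-0.035 798 x -0.0202 0.0212 z [-0.01   0.013]
```

View pics/wrist5.png

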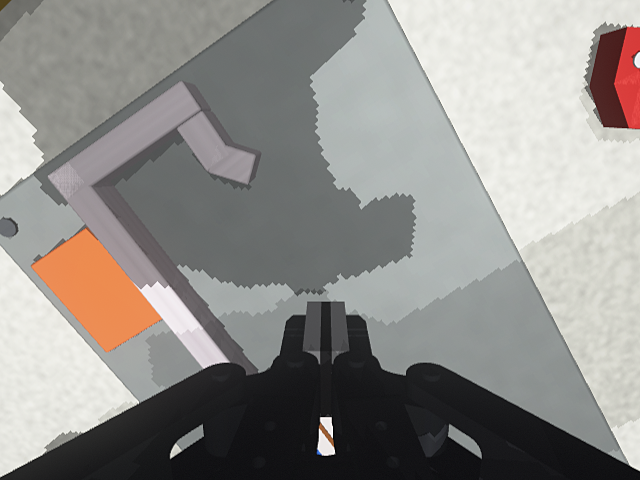

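Emit:
{"method": "arm_command", "body": {
  "rows": [0,1.5,0,0,0,0,-1,0,2.6,0,0,0,0,-1,0,2.7,-0.5,0,0,0,-1,0,2.7,-1,0,0,0,-1,0,2.7,-1.5,0,0,0,-1,0,2.7,-1.9,0,0,0,-1,0,2.7,-2.2,0,0,0,-1,0,2.7,-2.4,0,0,0,-1,0,2.7,-2.4,0,0,0,-1]
}}

```text
time: 8.62
ee_pos: [0.5354, -0.0855, 0.0957]
tcp_rot: [-90.0, 0.0, 139.6]
wrist_force: [0.4, 0.2, -0.6]
opening: -0.0001
```

```bash
python3 - <<'E'
from m import *
ob()
c=imaging.camera('side');cart(c);cv2.imwrite('pics/side6.png',cv2.resize(c['pixels'][200:340,240:440],None,fx=4,fy=4))
ob()
E
```

```text
t 8.6167 ee [ 0.5354 -0.0855  0.0957] stage mm [-35.  -60.8] relyaw [-9.0000e+01  2.0000e-02  1.4802e+02] F [ 0.4  0.2 -0.6] open -0.0001
blue 61 ((-19.2105655670166, -29.506240844726562), (88.19059753417969, 37.25397872924805), 87.86255645751953) x [-0.0375 -0.001 ] y [-0.0649  0.0119]
t 8.6667 ee [ 0.5353 -0.0857  0.0956] stage mm [-35.1 -61. ] relyaw [-9.0010e+01  1.0000e-02  1.4801e+02] F [0.1 0.  0.4] open 0.0
```

View pics/side6.png

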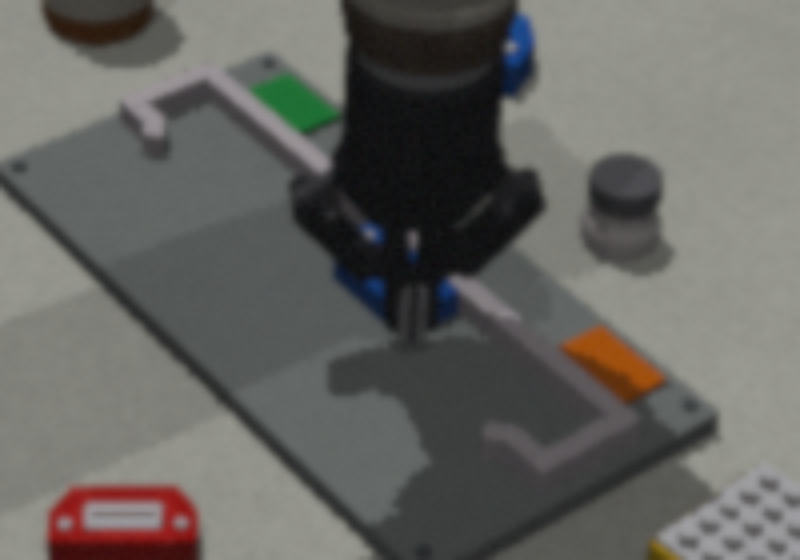

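Emit:
{"method": "arm_command", "body": {
  "rows": [0,0.15,-0.1,0,0,0,-1,0.1,0.2,-0.2,0,0,0,-1,0.21,0.2,-0.34,0,0,0,-1,0.42,0.2,-0.68,0,0,0,-1,0.64,0.2,-1.02,0,0,0,-1,0.85,0.2,-1.36,0,0,0,-1,1.06,0.2,-1.7,0,0,0,-1,1.27,0.2,-2.03,0,0,0,-1,1.48,0.2,-2.37,0,0,0,-1,1.7,0.2,-2.71,0,0,0,-1,1.7,0.2,-2.71,0,0,0,-1]
}}

```text
time: 9.58
ee_pos: [0.5399, -0.0534, 0.0934]
tcp_rot: [-90.0, -0.0, 139.6]
wrist_force: [0.2, 0.5, -0.9]
opening: -0.0003
```

```bash
python3 - <<'E'
from m import *
ob()
c=imaging.camera('top');cart(c);cv2.imwrite('pics/top7.png',cv2.resize(c['pixels'][185:310,230:435],None,fx=3.9,fy=3.9))
c=imaging.camera('side');cart(c);cv2.imwrite('pics/side7.png',cv2.resize(c['pixels'][200:340,240:440],None,fx=4,fy=4))
E
```

```text
t 9.5833 ee [ 0.5399 -0.0534  0.0934] stage mm [-35.3 -28.4] relyaw [-90.01  -0.   148.03] F [ 0.2  0.5 -0.9] open -0.0003
no blue
blue 51 ((-21.354324340820312, 8.976621627807617), (37.60053634643555, 72.38621520996094), 4.482448101043701) x [-0.039  -0.0006] y [-0.0263  0.0462]
```

View pics/side7.png

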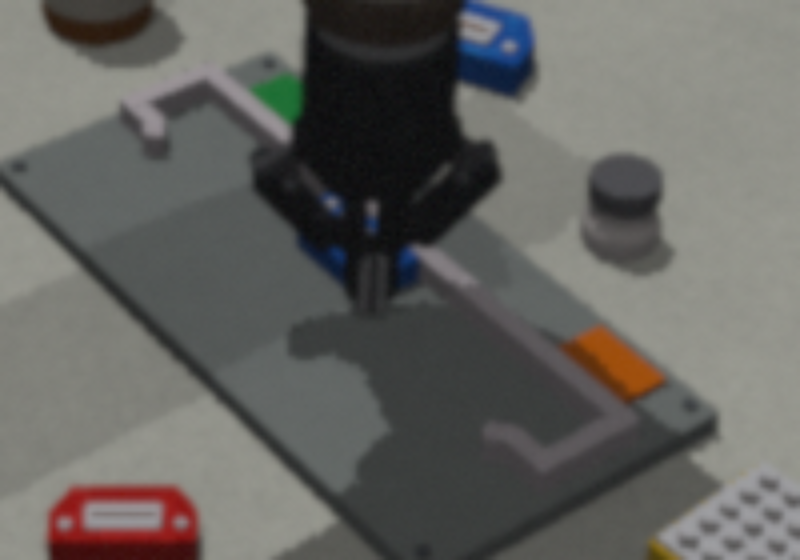

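View pics/top7.png

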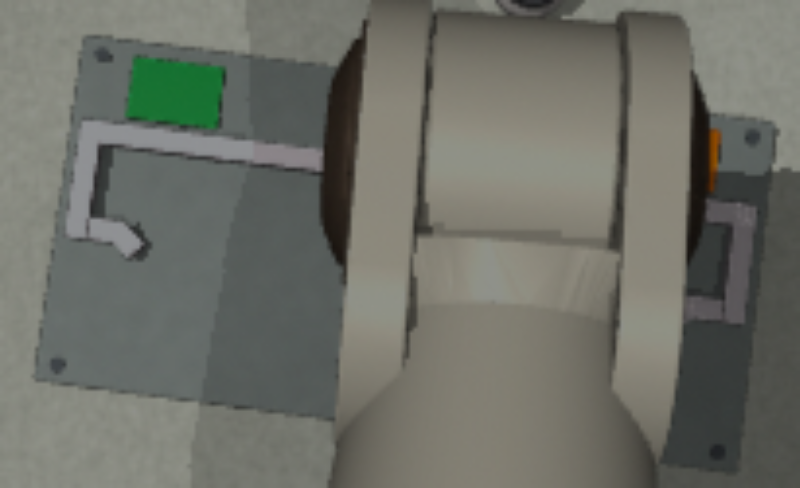

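Emit:
{"method": "arm_command", "body": {
  "rows": [0.21,0,-0.34,0,0,0,-1,0.42,0,-0.68,0,0,0,-1,0.64,0,-1.02,0,0,0,-1,0.85,0,-1.36,0,0,0,-1,1.06,0,-1.7,0,0,0,-1,1.27,0,-2.03,0,0,0,-1,1.48,0,-2.37,0,0,0,-1,1.7,0,-2.71,0,0,0,-1,1.91,0,-3.05,0,0,0,-1,2.12,0,-3.4,0,0,0,-1,2.33,0,-3.73,0,0,0,-1,2.54,0,-4.07,0,0,0,-1]
}}

```text
time: 10.68
ee_pos: [0.5469, -0.0063, 0.0934]
tcp_rot: [-90.0, 0.0, 139.5]
wrist_force: [0.0, -0.0, 0.5]
opening: -0.0004
```

```bash
python3 - <<'E'
from m import *
ob()
c=imaging.camera('side');cart(c);cv2.imwrite('pics/side8.png',cv2.resize(c['pixels'][190:290,240:380],None,fx=5.5,fy=5.5))
c=imaging.camera('wrist');cart(c);cv2.imwrite('pics/wrist8.png',c['pixels'])
E
```

```text
t 10.6833 ee [ 0.5469 -0.0063  0.0934] stage mm [-35.3  19.2] relyaw [-90.     0.   147.99] F [ 0.  -0.   0.5] open -0.0004
blue 52 ((-18.939434051513672, 49.64263916015625), (38.28529357910156, 80.78600311279297), 9.009079933166504) x [-0.038  -0.0007] y [0.013  0.0916]
no blue
```

View pics/side8.png

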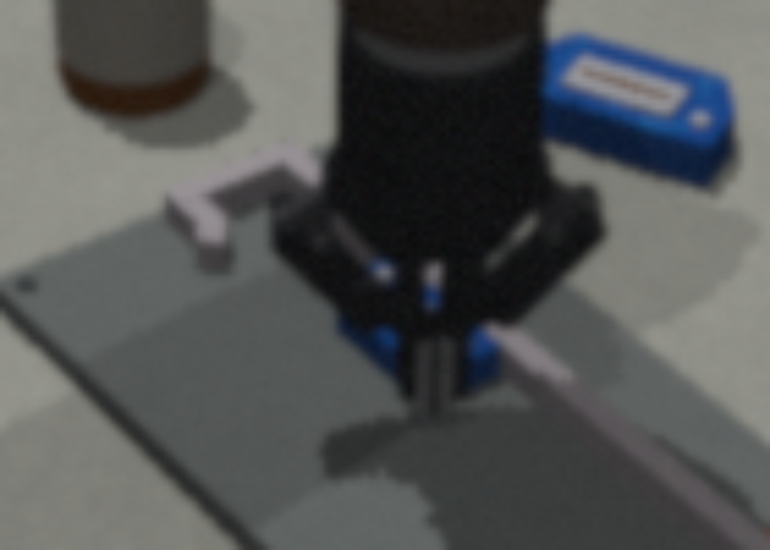

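View pics/wrist8.png

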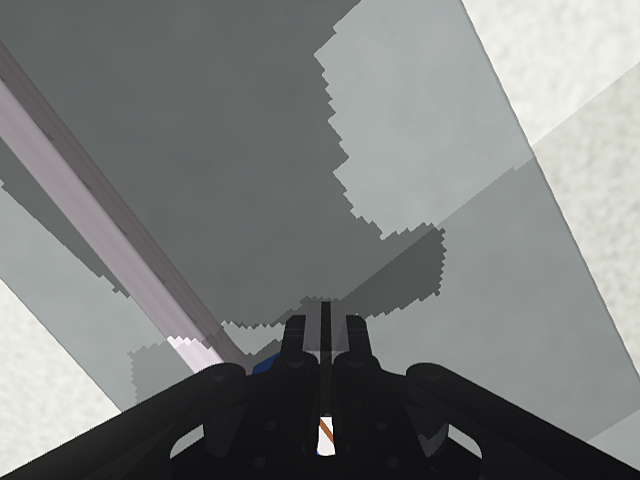

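Emit:
{"method": "arm_command", "body": {
  "rows": [0.21,0,-0.34,0,0,0,-1,0.42,0,-0.68,0,0,0,-1,0.64,0,-1.02,0,0,0,-1,0.85,0,-1.36,0,0,0,-1,1.06,0,-1.7,0,0,0,-1,1.27,0,-2.03,0,0,0,-1,1.48,0,-2.37,0,0,0,-1,1.7,0,-2.71,0,0,0,-1,1.91,0,-3.05,0,0,0,-1,2.12,0,-3.4,0,0,0,-1,2.33,0,-3.73,0,0,0,-1,2.54,0,-4.07,0,0,0,-1]
}}

```text
time: 11.78
ee_pos: [0.554, 0.0411, 0.0934]
tcp_rot: [-90.0, 0.0, 139.5]
wrist_force: [-1.0, 0.2, -0.9]
opening: -0.0
```

Emit:
{"method": "arm_command", "body": {
  "rows": [0.1,0,-0.17,0,0,0,-1,0.21,0,-0.34,0,0,0,-1,0.32,0,-0.5,0,0,0,-1,0.42,0,-0.68,0,0,0,-1,0.53,0,-0.85,0,0,0,-1,0.64,0,-1.02,0,0,0,-1,0.74,0,-1.19,0,0,0,-1,0.85,0,-1.36,0,0,0,-1,0.95,0,-1.53,0,0,0,-1,1.06,0,-1.7,0,0,0,-1]
}}

```text
time: 12.62
ee_pos: [0.557, 0.0607, 0.0934]
tcp_rot: [-90.0, -0.0, 139.5]
wrist_force: [0.3, -0.3, -0.2]
opening: -0.0001
```

```bash
python3 - <<'E'
from m import *
ob()
c=imaging.camera('side');cart(c);cv2.imwrite('pics/side9.png',cv2.resize(c['pixels'][180:280,220:360],None,fx=5.5,fy=5.5))
E
```

```text
t 12.6167 ee [0.557  0.0607 0.0934] stage mm [-35.2  87. ] relyaw [-90.    -0.   147.99] F [ 0.3 -0.3 -0.2] open -0.0001
blue 58 ((-18.532695770263672, 117.71944427490234), (37.424259185791016, 88.78702545166016), 1.5431510210037231) x [-0.0375 -0.0005] y [0.0748 0.1612]
```

View pics/side9.png

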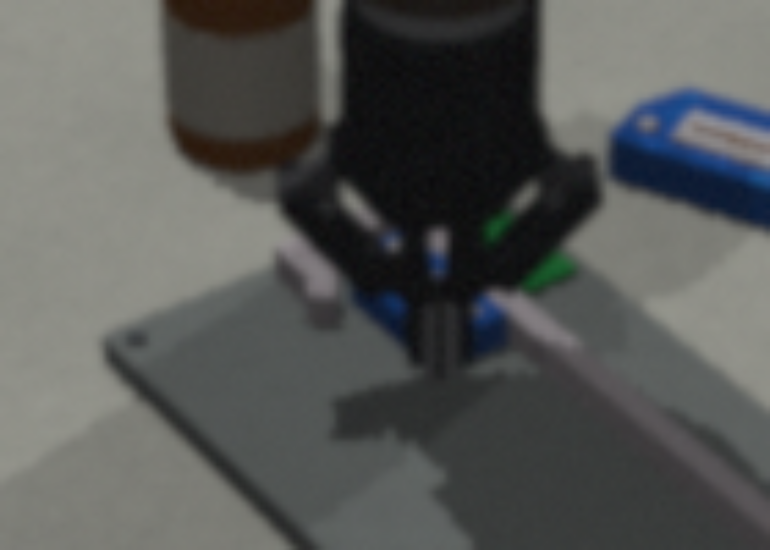

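Emit:
{"method": "arm_command", "body": {
  "rows": [0.1,0,-0.17,0,0,0,-1,0.19,0,-0.3,0,0,0,-1,0.24,0,-0.38,0,0,0,-1,0.29,0,-0.47,0,0,0,-1,0.34,0,-0.55,0,0,0,-1]
}}

```text
time: 13.08
ee_pos: [0.5579, 0.067, 0.0934]
tcp_rot: [-90.0, -0.0, 139.5]
wrist_force: [-0.3, -0.7, -0.1]
opening: -0.0002
```

Emit:
{"method": "arm_command", "body": {
  "rows": [0.05,0,-0.08,0,0,0,-1,0.1,0,-0.17,0,0,0,-1,0.13,0,-0.21,0,0,0,-1]
}}

```text
time: 13.33
ee_pos: [0.5583, 0.0695, 0.0934]
tcp_rot: [-90.0, 0.0, 139.5]
wrist_force: [-0.9, -0.7, 0.2]
opening: 0.0001
```

Emit:
{"method": "arm_command", "body": {
  "rows": [0.03,0,-0.04,0,0,0,-1,0.05,0,-0.08,0,0,0,-1,0.08,0,-0.13,0,0,0,-1,0.1,0,-0.17,0,0,0,-1]
}}

```text
time: 13.67
ee_pos: [0.5585, 0.0709, 0.0934]
tcp_rot: [-89.9, 0.0, 139.5]
wrist_force: [-1.5, -4.5, 1.1]
opening: -0.0
```

Emit:
{"method": "arm_command", "body": {
  "rows": [0.02,0,-0.05,0,0,0,-1,0.02,0,-0.1,0,0,0,-1,0.02,0,-0.13,0,0,0,-1,0.02,0,-0.13,0,0,0,-1]
}}

```text
time: 14.0
ee_pos: [0.5586, 0.0711, 0.0934]
tcp_rot: [-89.8, 0.0, 139.5]
wrist_force: [-4.9, -9.7, 4.6]
opening: -0.0
```

Emit:
{"method": "arm_command", "body": {
  "rows": [0,0,0.3,0,0,0,-1,0,0,1,0,0,0,-1,0,0,3,0,0,0,-1,0,-3,5,0,0,0,-1,0,-7,8,0,0,0,-1,-4,-10,11,0,0,0,-1,-6,-12,15,0,0,0,-1,-6,-12,18,0,0,0,-1,-6,-12,18,0,0,0,-1,-6,-12,18,0,0,0,-1]
}}

```text
time: 14.83
ee_pos: [0.4873, -0.1061, 0.215]
tcp_rot: [-90.1, 0.1, 139.3]
wrist_force: [-0.1, 0.8, -0.1]
opening: -0.0001
```

```bash
python3 - <<'E'
from m import *
ob()
for n in['top','side']:
    c=imaging.camera(n);cart(c);x=c['pixels'];x=x[190:270,230:340] if n=='top' else x[180:280,220:360]
    cv2.imwrite(f'pics/{n}10.png',cv2.resize(x,None,fx=5.5,fy=5.5,interpolation=cv2.INTER_CUBIC))
    if n=='side': cv2.imwrite('pics/side10f.png',c['pixels'])
ob()
E
```

```text
t 14.8333 ee [ 0.4873 -0.1061  0.215 ] stage mm [-79.6 -88.2] relyaw [-9.0070e+01  1.3000e-01  1.4779e+02] F [-0.1  0.8 -0.1] open -0.0001
blue 384 ((-17.808422088623047, 136.61282348632812), (35.231651306152344, 70.45951843261719), 0.212935209274292) x [-0.035  -0.0004] y [0.1022 0.1713]
blue 249 ((-19.125452041625977, 133.8887939453125), (76.0897445678711, 37.77180862426758), 89.8266830444336) x [-0.0377 -0.0011] y [0.0982 0.1699]
t 14.9333 ee [ 0.488  -0.1038  0.2135] stage mm [-79.2 -85.8] relyaw [-9.0050e+01  2.0000e-02  1.4791e+02] F [-0.1  1.3 -0.2] open 0.0
```

View pics/top10.png

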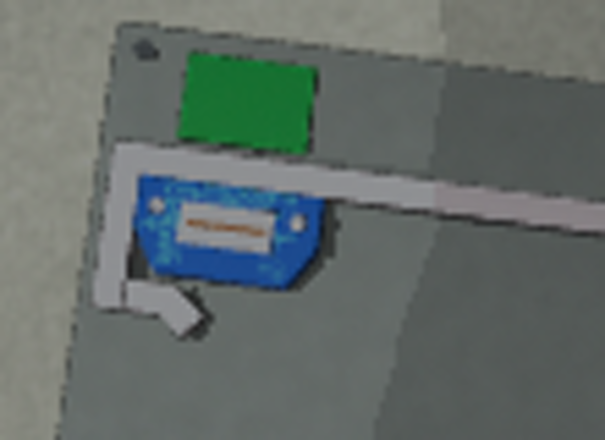

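View pics/side10.png

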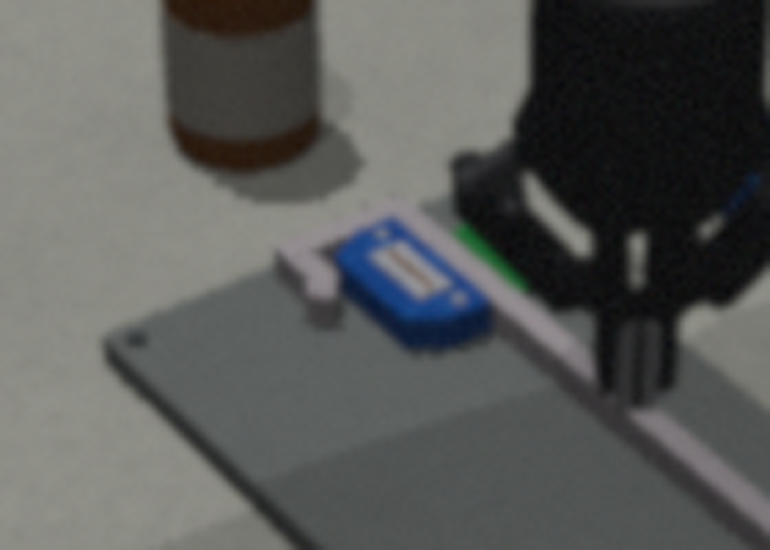

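Emit:
{"method": "arm_command", "body": {
  "rows": [0,-2,2,0,0,0,-1,0,-4,4,0,0,0,-1,0,-4,4,0,0,0,-1,0,-4,4,0,0,0,-1]
}}

```text
time: 15.27
ee_pos: [0.4626, -0.1335, 0.2539]
tcp_rot: [-90.1, 0.1, 139.6]
wrist_force: [-0.3, -0.1, -0.4]
opening: -0.0
```

```bash
python3 - <<'E'
from m import *
c=imaging.camera('top');cart(c);cv2.imwrite('pics/topf.png',c['pixels'])
a=cv2.imread('pics/top0.png')
for t,b in dict(bottle=(165,180,230,240),jar=(350,160,385,195),tip=(445,228,497,280)).items():
    x0,y0,x1,y1=b;g=lambda i:cv2.cvtColor(i[y0:y1,x0:x1],cv2.COLOR_BGR2GRAY).astype(np.float32)
    print(t,cv2.phaseCorrelate(g(a),g(c['pixels'])))
ob()
print(bot.job_done())
E
```

```text
blue 386 ((-17.71697425842285, 136.80322265625), (35.11717224121094, 70.43490600585938), 0.20732587575912476) x [-0.035  -0.0002] y [0.1026 0.1716]
bottle ((0.0032631788948904727, 0.008153400838491365), 1.0045402112382429)
jar ((0.22009826004002875, -0.07895877041982402), 0.8696089432931241)
tip ((0.9378319139300189, 0.02021492143099124), 0.271936775398516)
t 15.3167 ee [ 0.4626 -0.1331  0.2529] stage mm [-100.1 -118.6] relyaw [-9.0020e+01 -1.0000e-02  1.4803e+02] F [-1.   0.4 -0.5] open -0.0002
the job is handed in; nothing more can be done
None
```

The blue cartridge is home in the green pocket, flush against the rail and the left end stop, and I handed the job in at about 15.3 s. I used the smaller blue cartridge on the stage; the red one and the larger blue one were left alone.

- **Against the rail:** two spread fingertips pushed the long robot-side face until it pressed the rail at about 13 N. The next picture showed it square to within 0.3°.
- **Into the pocket:** closed fingertips pushed square on the cut face and slid it along the rail. It stopped against the end stop with about 10 N along the rail.
- **Position:** after backing off, both cameras put it about 18–19 mm from the rail and square to within 0.2°.
- **Along the rail:** the raw readings were 136.8 mm (top) and 133.9 mm (side), against a target of 135 mm. Each is within the cameras' roughly 2 mm calibration. Using the top camera's own stage fit gives about 135 mm.
- **During the slide:** the arm hid most of the cartridge. Three side-camera readings there showed it 4.5°, 9.0° and 1.5° askew, but each came from fewer than 60 pixels. I judged them unreliable because the wrist camera and later pictures showed no turn.
- **Bystanders:** comparing the first and last top pictures, the bottle and jar had not moved. The tip box check was inconclusive: a 0.9-pixel (about 2 mm) shift with a poor match score, possibly from the arm's shadow. I did not check it another way, but the gripper stayed well away from it.
- **Arm:** it finished clear of everything, with the tool reference point at a height of 0.25 m.

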